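Seal the wide dry-storage canister

TASK

On the optical table stand two metal dry-storage canisters with wire bail clasps, one wide and low, the other tall and narrow, both unclamped. Seal the wide, low one: swing its wire clasp up over the lid and down to its front, past the point where it snaps over centre and fully home against its stop, then let go. Leave the tall canister's clasp open.

Things in the scene. Friction and masses are not known exactly. Their poses are not given: they have to be found in the camera images.
- wide: the wide, low aluminium canister, 100 mm in diameter, 108 mm tall to the top of its flat steel lid (104 mm across), bolted down by a dark square foot plate of 130 mm. Origin: centre of its underside, on the table; z up, front is -x (roughly towards the robot). The lid already lies on its gasket. The clasp turns about a level axis parallel to y, on the centre line 90 mm above the origin.
- wide_bail (a joint): angle (rad) of the wide canister's clasp, a U of 5 mm wire: 0 straight up, negative leaning back (its +x), positive to the front (its -x). Starts at -0.9 to -0.3, where friction holds it; front stop (fully home) at 1.2. From about 0 the gasket resists, up to some 8 N at the grip near 0.4, and springs it back if let go; past 0.95 (over centre) it is drawn to the stop and stays.
- wide_grip (a point): middle of the black sleeve on the crossbar of the wide canister's clasp: sleeve 12 mm thick and about 80 mm long, along the canister's y; it lies 100 mm from the clasp's axis. The two wire legs stand 62 mm either side of the canister's centre line. In its frame z points from the clasp's axis out to the sleeve, y along the sleeve.
- tall_bail (a joint): angle (rad) of the clasp of the other canister, tall and narrow (66 mm in diameter, 168 mm tall, clasp 75 mm long, up to 231 mm above the table), same sense: it starts leaning back (-0.9 to -0.3) and must be left open, short of upright.
Not all that is in view belongs to the job. What is shaped like the part that bears tall_bail but brown or purple is not meant.

How it is judged:
At the end, for the whole second after the job is handed in: The wide canister's clasp lies at its front stop, past centre (joint above 1.1 rad; the stop is at 1.2) and at rest, and the tall canister's clasp is still open, short of upright (joint below 0) (value of joint wide_bail above 1.1 rad and velocity of joint wide_bail between -0.1 and 0.1 rad/s and value of joint tall_bail below 0 rad); the robot touches nothing.
It fails at once if the tall canister's clasp is swung past upright towards its front (value of joint tall_bail above 0 rad).
It also fails if it takes over 38 s, if anything falls off the work surface, if the arm or the gripper's body presses on something with over 40 N, if the wrist force passes 120 N, or if a joint passes its speed limit or range.

ROBOT

A 6-joint arm with a two-finger parallel gripper is mounted at the origin on the work surface. World frame = base frame: x ahead of the robot, y to its left, z up, the work surface at z = 0. Lengths are in m, angles in rad, forces in N, time in s.
With the tool pointing down it reaches from about 0.325 to 0.9 m from the base axis. Payload 3.5 kg.
Tool frame: the origin (TCP) lies at the centre of the arm's flange, where the gripper is bolted on; the fingertips stand 173 mm ahead of it and the grasp point (between the pads) lies 155 mm ahead of it; z points along the fingers, y is the line along which they close (so a half turn about z gives the same grasp; the last joint's range is limited). The gripper opens to 85 mm and grips with 20 to 120 N. Pads are 22 mm wide; open, the fingers measure 114 mm over their backs; the gripper's body (76 mm by 85 mm) begins 54 mm behind the grasp point. The pads swing forward as they close: fully open they stand 13 mm farther back than shut.
Start: joints at [-1.413, 0.276, -0.026, 1.268, 0, 1.467], TCP at [0.161, -0.604, 0.405] pointing down, gripper open.
Joint ranges: [-3.12, 3.12], [-0.85, 1.88], [-1.08, 1.24], [-1.95, 2.15], [-1.57, 1.53], [-3.14, 3.14]. Speed limits (rad/s): [2.57, 2.57, 3.14, 3.14, 3.14, 3.14].

INTERFACE

Orientations are given as a rotation vector (axis times angle).
In Python, from plant import arm, cams, order, nets gives the robot as it stands.
- The arm moves only by the tool step_arm, never from a script. Its arguments are lists of equal length, an entry for each row: "delta_pos": the shift along the world's x, y, z in cm, a list of three; "turn": the turn, a rotation vector about the world's x, y, z in degrees, a list of three. In form: {"delta_pos": [[dx, dy, dz], ...], "turn": [[ax, ay, az], ...]}. A call has 1 to 12 rows; each row shifts and turns the commanded pose from where the row before left it; what a row does not reach is not made up. A row lasts 1/10 s, in which the tool goes at most 50 mm and 8.59 degrees, less where a joint would pass 70% of its speed; a pose out of reach is approached as far as the arm can. A call is refused whole if a number of a shift passes 5 or a number of a turn 8.59, either way. A call with a gripper value outside its range is refused whole. "grip" is the opening, from 0 (shut) to 1 (fully open), set as the call begins (left out, the last holds). The fingers move at their own pace and stop on an object; "grip_force" is the grip in N (left out, the last holds). Time passes only in rows, so rows that do not move let the fingers close. It gives the time, the measured TCP pose, the force, the opening and the grip force at its end, in the units of the state.
- arm.observe(): the state, without advancing time (a new reading comes with each control period).
- cams.snapshot(name): name is "scene" or "side" or "wrist"; returns the picture (384x512x3 uint8, red, green, blue); there is no depth.
- cams.calibration(name): a dict with "fx", "fy", "cx", "cy" (pixels), "R" (3x3) and "t" (3): a world point X has camera coordinates R X + t; the wrist camera has in their place "tool_from_camera" (4x4, takes a point from camera to tool coordinates, whose origin is the TCP and whose axes are the flange's). Camera axes: x right, y down, z forward; pixel columns grow to the right and rows downward; lengths in m; the calibration is good to about 2 mm. A picture is of the moment at which its call begins: read the wrist's pose just before it. calibration takes no time and is no camera call.
- order.finish_job(): hands the job in; it is judged then, once.
Trained networks look in the newest picture that a camera, given by its name, has taken for a name from the list of things; names that differ only in an ending like _2 or _b are one class to them, and where a whole thing is asked for, a point or a joint stands for the part that bears it (a point fixed in the world has none). Each returns a list of dicts, best first, with "score" (0 to 1); they miss things now and then, are a little off and sometimes report something else, mostly with a low value. They report only what shows in the picture. A call takes as long as a camera call. They do not tell look-alikes from the thing itself.
- nets.spot_in(query, camera): "location" ([row, column] in pixels, amid what is visible of it).
The state is a dict: "t": time; "joint_pos": joint angles; "joint_velocities": joint speeds; "joint_efforts": joint torques, N m; "ee_pos": TCP position; "ee_rot": TCP orientation; "contact_force": force on the tool from outside, world axes, zero at the start; "wrist_torque": the same for the moment, N m; "width": finger opening in m; "grip_force": force on a finger pad.
Only numpy, scipy, OpenCV 4.12 (cv2) and the standard library are available. Lean on these libraries where they do the work, as an engineer would, in place of code of your own. Each camera call takes 0.05 s, during which the arm holds its last target. There are 200 camera calls.

## Working session

There is one attempt and no reset: what is moved stays moved. The work goes in short steps, Python scripts to look and compute and a tool call to move; the robot and the scene stay as the last step left them, time stands still between calls to the robot, and variables do not carry over. Pictures are saved under pics/ and viewed, at most 10 in all, crops included, and the job is handed in when it is done.

Besides the shell and the picture viewer there is one more tool, called after ">>>" in YAML: its name, and indented under it one key for each argument. step_arm: Moves the arm, as the interface text tells. Its arguments: {"type":"object","properties":{"delta_pos":{"type":"array"},"turn":{"type":"array"},"grip":{"type":"number"},"grip_force":{"type":"number"}},"required":["delta_pos","turn"]}

```bash
mkdir -p pics
cat > h.py <<'E'
import numpy as np, cv2
from plant import arm, cams, order, nets
def save(n,img): cv2.imwrite(f'pics/{n}.png',cv2.cvtColor(img,cv2.COLOR_RGB2BGR))
def ray(cal,px):
    r,c=px; d=np.array([(c-cal['cx'])/cal['fx'],(r-cal['cy'])/cal['fy'],1])
    R=np.array(cal['R']);t=np.array(cal['t']); return -R.T@t, R.T@d
def proj(cal,X):
    p=np.array(cal['R'])@np.asarray(X)+cal['t']; return np.array([cal['cy']+cal['fy']*p[1]/p[2],cal['cx']+cal['fx']*p[0]/p[2]])
def plane(cal,px,z):
    o,d=ray(cal,px); return o+d*(z-o[2])/d[2]
def tri(a,b):
    A=[];B=[]
    for cal,px in (a,b):
        o,d=ray(cal,px); d=d/np.linalg.norm(d);P=np.eye(3)-np.outer(d,d);A.append(P);B.append(P@o)
    return np.linalg.lstsq(np.vstack(A),np.hstack(B),rcond=None)[0]
E
python3 - <<'E'
from h import *
ims=[]
for c in ('scene','side'):
    im=cams.snapshot(c); save(c,im); ims.append(im)
    for q in ('wide','wide_bail','wide_grip','tall_bail'):
        print(c,q,[(np.round(d['location'],0).tolist(),round(d['score'],2)) for d in nets.spot_in(q,c)])
    k=cams.calibration(c); print(k['fx'],(-np.array(k['R']).T@k['t']).round(2))
save('both',cv2.resize(np.vstack(ims),None,fx=.78,fy=.78) if 0 else cv2.resize(np.hstack(ims),(800,300)))
E
```

```text
scene wide [([199.0, 187.0], 0.7)]
scene wide_bail [([178.0, 166.0], 0.7)]
scene wide_grip [([176.0, 174.0], 0.45)]
scene tall_bail [([215.0, 242.0], 0.79), ([250.0, 264.0], 0.74), ([160.0, 341.0], 0.71), ([194.0, 417.0], 0.58)]
397.4759600811588 [1.05 0.74 0.74]
side wide [([161.0, 234.0], 0.94)]
side wide_bail [([128.0, 204.0], 0.72)]
side wide_grip []
side tall_bail [([194.0, 197.0], 0.8), ([236.0, 147.0], 0.72), ([241.0, 262.0], 0.63), ([284.0, 354.0], 0.55), ([198.0, 334.0], 0.48)]
482.14765206057865 [0.38 0.9  0.92]
```

View pics/scene.png

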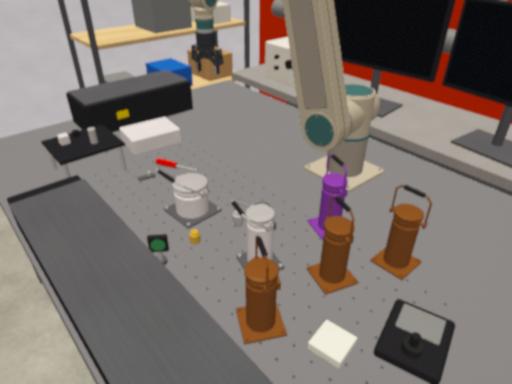

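View pics/side.png

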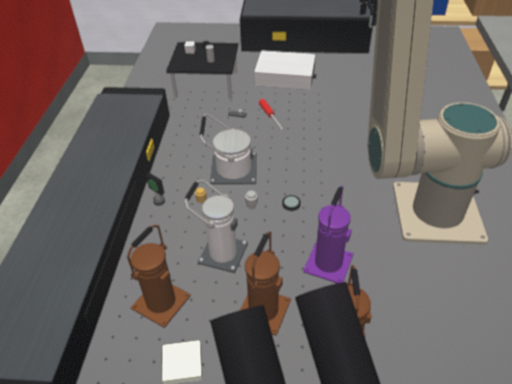

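The scene picture shows the wide silver canister at (195,190) and its black sleeve near (181,174). The tall silver canister, at (235,258), is the one bearing tall_bail. The brown canisters at (295,261), (250,336), (238,403) and the purple one at (205,333) are look-alikes. In the side picture the wide canister is at (155,233) with its sleeve at (127,203), and the tall one is at (230,218). I'll confirm this in one enlarged crop.

Run:
```python
from h import *
a=cv2.imread('pics/scene.png')[155:230,140:240]; b=cv2.imread('pics/side.png')[105:205,180:280]
a=cv2.resize(a,(400,300),interpolation=3);b=cv2.resize(b,(400,400),interpolation=3)
o=np.zeros((400,800,3),np.uint8);o[:300,:400]=a;o[:,400:]=b;cv2.imwrite('pics/crop.png',o)
S,D=cams.calibration('scene'),cams.calibration('side')
for nm,s,d in (('grip',(181,174),(127,203)),('lid',(184,190),(140,233)),('tallgrip',(209,239),(190,192)),('talllid',(213,261),(207,218))):
    print(nm,tri((S,s),(D,d)).round(3))
print(plane(S,(184,190),.108),plane(D,(140,233),.108))
```

```text
grip [ 0.618 -0.116  0.158]
lid [ 0.547 -0.153  0.095]
tallgrip [0.597 0.153 0.196]
talllid [0.541 0.168 0.164]
[ 0.55792149 -0.13052528  0.108     ] [ 0.54471697 -0.14102275  0.108     ]
```

View pics/crop.png

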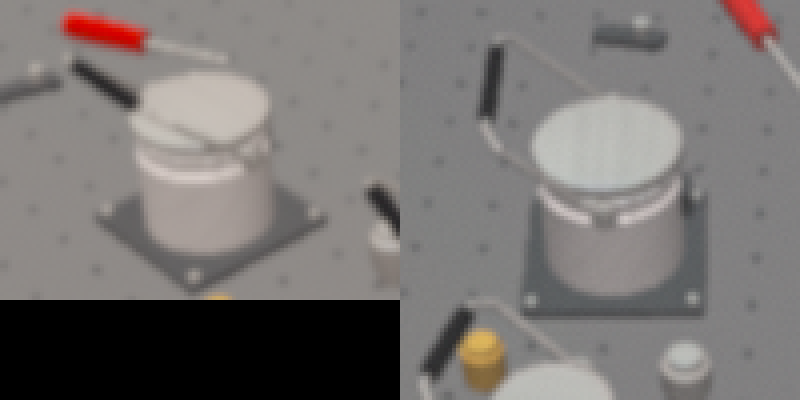

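Run:
```python
from h import *
from scipy.optimize import least_squares
S,D=cams.calibration('scene'),cams.calibration('side')
A=tri((S,(171,158.7)),(D,(116.2,203.7)));B=tri((S,(180.7,173.3)),(D,(133.8,202)))
print(A.round(3),B.round(3),np.linalg.norm(A-B))
# fit model x,y,yaw,angle: features lid centre, sleeve ends, foot corners(z~.006)
def pts(p):
    x,y,w,q=p;c,s=np.cos(w),np.sin(w);f=lambda X,Y,Z:np.array([x+c*X-s*Y,y+s*X+c*Y,Z])
    gx,gz=-.1*np.sin(q),.09+.1*np.cos(q)
    return [f(0,0,.108),f(gx,-.04,gz),f(gx,.04,gz)]+[f(sx*.065,.065,.006) for sx in(1,-1)]+[f(-.065,-.065,.006),f(.065,.065,.006)]
obs=[('s',0,182.5,190.5),('d',0,140.7,232),('s',1,171,158.7),('s',2,180.7,173.3),('d',1,116.2,203.7),('d',2,133.8,202),
 ('d',3,183.5,211),('d',4,183.5,256.2),('s',6,225.5,187.5),('s',4,209.5,221.5)]
def res(p):
    P=pts(p);return np.concatenate([proj(S if k=='s' else D,P[i])-[r,c] for k,i,r,c in obs])
best=least_squares(res,[.547,-.15,0,-.6],loss='soft_l1');print(best.x.round(3));print(res(best.x).reshape(-1,2).round(1));print(np.array(pts(best.x))[:3].round(3))
s=arm.observe();print(s['ee_pos'],s['ee_rot'],s['t'],s['width'])
```

```text
[ 0.627 -0.18   0.157] [ 0.621 -0.108  0.154] 0.07214283012798084
[ 0.548 -0.145  0.048 -0.846]
[[-1.6 -0.3]
 [-1.5 -0.1]
 [-0.4  0.2]
 [ 0.9  1.2]
 [ 0.   0.7]
 [ 0.3 -0.8]
 [-1.  -1.6]
 [-1.  -0.3]
 [ 1.8  0.4]
 [-0.1  1.1]]
[[ 0.548 -0.145  0.108]
 [ 0.625 -0.181  0.156]
 [ 0.621 -0.101  0.156]]
[ 0.16117301 -0.60384302  0.40466769] [-3.11481187e+00 -4.08547094e-01  1.70691486e-06] 0.5 0.08553298354737829
```

>>> step_arm:
  delta_pos:
    - [3.3, 3.3, 0.2]
    - [3.3, 3.3, 0.2]
    - [3.3, 3.3, 0.2]
    - [3.3, 3.3, 0.2]
    - [3.3, 3.3, 0.2]
    - [3.3, 3.3, 0.2]
    - [3.3, 3.3, 0.2]
    - [3.3, 3.3, 0.2]
    - [3.3, 3.3, 0.2]
    - [3.3, 3.3, 0.2]
    - [3.3, 3.3, 0.2]
    - [3.3, 3.3, 0.2]
  turn:
    - [0, 0, 5.55]
    - [0, 0, 5.55]
    - [0, 0, 5.55]
    - [0, 0, 5.55]
    - [0, 0, 5.55]
    - [0, 0, 5.55]
    - [0, 0, 5.55]
    - [0, 0, 5.55]
    - [0, 0, 5.55]
    - [0, 0, 5.55]
    - [0, 0, 5.55]
    - [0, 0, 5.55]
  grip: 1
  grip_force: 60

```text
t: 1.7
ee_pos: [0.5583, -0.2062, 0.4291]
ee_rot: [2.374, 2.056, 0.0]
contact_force: [0.6, -0.3, 0.1]
width: 0.0853
grip_force: 0.0
```

>>> step_arm:
  delta_pos:
    - [3.3, 3.3, 0]
    - [3.3, 3.3, 0]
    - [0, 0, 0]
    - [0, 0, 0]
  turn:
    - [0, 0, 5.55]
    - [0, 0, 5.55]
    - [0, 0, 0]
    - [0, 0, 0]

```text
t: 2.1
ee_pos: [0.6236, -0.1409, 0.4284]
ee_rot: [-2.168, -2.273, 0.001]
contact_force: [0.5, -0.0, -0.6]
width: 0.0852
grip_force: 0.0
```

```bash
cat > w.py <<'E'
from h import *
from scipy.spatial.transform import Rotation as Ro
import sys
s=arm.observe(); im=cams.snapshot('wrist'); c=cams.calibration('wrist')
T=np.eye(4);T[:3,:3]=Ro.from_rotvec(s['ee_rot']).as_matrix();T[:3,3]=s['ee_pos'];W=np.linalg.inv(T@np.array(c['tool_from_camera']))
c['R'],c['t']=W[:3,:3],W[:3,3]
print(s['t'],np.round(s['ee_pos'],4),'y',T[:3,1].round(3),'z',T[:3,2].round(3),np.round(s['joint_pos'],2),np.round(s['contact_force'],1))
print(nets.spot_in('wide_grip','wrist')[:2],nets.spot_in('wide','wrist')[:1])
for n,p in (('grip',(.623,-.141,.156)),('A',(.625,-.181,.156)),('B',(.621,-.101,.156)),('lid',(.548,-.145,.108))): print(n,proj(c,p).round(1))
save(sys.argv[1],im)
E
python3 w.py w1
```

```text
2.1 [ 0.6236 -0.1409  0.4284] y [ 0.999  0.048 -0.001] z [-0.001 -0.    -1.   ] [-0.32  0.29  0.04  1.32 -0.    1.2 ] [ 0.5 -0.  -0.6]
[{'location': [182.8, 256.8], 'score': 0.7}] [{'location': [165.2, 196.6], 'score': 0.95}]
grip [191.8 257.6]
A [240.  257.7]
B [139.2 257.4]
lid [177.9 175. ]
```

View pics/w1.png

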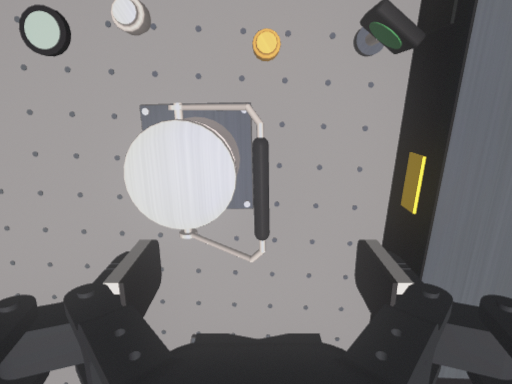

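The wrist picture shows the sleeve along column 261, rows 138–240, beside the wide lid at (175,180). This is about 3 mm further in +x than predicted, and the yaw matches. I'll descend and grip.

>>> step_arm:
  delta_pos:
    - [0.2, 0, -3]
    - [0, 0, -3]
    - [0, 0, -3]
    - [0, 0, -2.7]
    - [0, 0, 0]
    - [0, 0, 0]
  turn:
    - [0, 0, 0]
    - [0, 0, 0]
    - [0, 0, 0]
    - [0, 0, 0]
    - [0, 0, 0]
    - [0, 0, 0]

```text
t: 2.85
ee_pos: [0.6245, -0.1428, 0.3119]
ee_rot: [-2.171, -2.27, 0.001]
contact_force: [0.4, 0.2, 0.6]
width: 0.085
grip_force: 0.0
```

>>> step_arm:
  delta_pos:
    - [0, 0, 0]
    - [0, 0, 0]
    - [0, 0, 0]
    - [0, 0, 0]
    - [0, 0, 0]
    - [0, 0, 0]
    - [0, 0, 0]
    - [0, 0, 0]
  turn:
    - [0, 0, 0]
    - [0, 0, 0]
    - [0, 0, 0]
    - [0, 0, 0]
    - [0, 0, 0]
    - [0, 0, 0]
    - [0, 0, 0]
    - [0, 0, 0]
  grip: 0

```text
t: 3.65
ee_pos: [0.6256, -0.1418, 0.3123]
ee_rot: [2.168, 2.272, 0.002]
contact_force: [1.3, -0.4, 2.5]
width: 0.01
grip_force: 58.5
```

Run:
```python
import numpy as np
ax=np.array([.551,-.145,.09]);w=.048;u=np.array([np.cos(w),np.sin(w),0]);q=np.linspace(-.84,1.14,23)
a=-np.radians(22)*np.clip((q+.4)/1.54,0,1)
z=np.outer(-np.sin(a),u)+np.outer(-np.cos(a),[0,0,1])
P=ax+.1*(np.outer(-np.sin(q),u)+np.outer(np.cos(q),[0,0,1]))-.155*z
P0=P.round(3)
d=np.diff(np.round(P*100,2),axis=0);print(P[0],P[-1]);print(np.c_[q[1:],d,np.degrees(np.diff(a))].round(2).tolist())
```

```text
[ 0.62537855 -0.14142709  0.31174628] [ 0.40224416 -0.15214577  0.27547295]
[[-0.75, -0.63, -0.03, 0.65, 0.0], [-0.66, -0.69, -0.04, 0.58, 0.0], [-0.57, -0.73, -0.03, 0.52, 0.0], [-0.48, -0.78, -0.04, 0.45, 0.0], [-0.39, -0.85, -0.04, 0.38, -0.14], [-0.3, -1.19, -0.06, 0.3, -1.29], [-0.21, -1.22, -0.06, 0.21, -1.29], [-0.12, -1.23, -0.05, 0.13, -1.29], [-0.03, -1.25, -0.06, 0.04, -1.29], [0.06, -1.24, -0.06, -0.05, -1.29], [0.15, -1.24, -0.06, -0.14, -1.29], [0.24, -1.22, -0.06, -0.22, -1.29], [0.33, -1.21, -0.06, -0.32, -1.29], [0.42, -1.18, -0.06, -0.39, -1.29], [0.51, -1.14, -0.05, -0.48, -1.29], [0.6, -1.1, -0.05, -0.56, -1.29], [0.69, -1.05, -0.06, -0.63, -1.29], [0.78, -1.0, -0.04, -0.7, -1.29], [0.87, -0.95, -0.05, -0.76, -1.29], [0.96, -0.87, -0.04, -0.83, -1.29], [1.05, -0.81, -0.04, -0.88, -1.29], [1.14, -0.74, -0.03, -0.92, -1.29]]
```

>>> step_arm:
  delta_pos:
    - [-0.63, -0.03, 0.65]
    - [-0.69, -0.04, 0.58]
    - [-0.73, -0.03, 0.52]
    - [-0.78, -0.04, 0.45]
    - [-0.85, -0.04, 0.38]
    - [-1.19, -0.06, 0.3]
    - [-1.22, -0.06, 0.21]
    - [-1.23, -0.05, 0.13]
    - [-1.25, -0.06, 0.04]
  turn:
    - [0, 0, 0]
    - [0, 0, 0]
    - [0, 0, 0]
    - [0, 0, 0]
    - [0, -0.14, 0]
    - [0.06, -1.29, 0]
    - [0.06, -1.29, 0]
    - [0.06, -1.29, 0]
    - [0.06, -1.29, 0]

```text
t: 4.55
ee_pos: [0.5413, -0.1467, 0.3477]
ee_rot: [2.117, 2.218, 0.111]
contact_force: [5.1, -0.5, 3.8]
width: 0.0097
grip_force: 58.4
```

>>> step_arm:
  delta_pos:
    - [-1.24, -0.06, -0.05]
    - [-1.24, -0.06, -0.14]
    - [-1.22, -0.06, -0.22]
    - [-1.21, -0.06, -0.32]
    - [-1.18, -0.06, -0.39]
    - [-1.14, -0.05, -0.48]
    - [-1.1, -0.05, -0.56]
  turn:
    - [0.06, -1.29, 0]
    - [0.06, -1.29, 0]
    - [0.06, -1.29, 0]
    - [0.06, -1.29, 0]
    - [0.06, -1.29, 0]
    - [0.06, -1.29, 0]
    - [0.06, -1.29, 0]

```text
t: 5.25
ee_pos: [0.4585, -0.1514, 0.328]
ee_rot: [2.032, 2.13, 0.276]
contact_force: [-0.6, -0.2, 18.1]
width: 0.0098
grip_force: 63.5
```

>>> step_arm:
  delta_pos:
    - [-1.05, -0.06, -0.63]
    - [-1.0, -0.04, -0.7]
    - [-0.95, -0.05, -0.76]
    - [-0.87, -0.04, -0.83]
    - [-0.81, -0.04, -0.88]
    - [-0.74, -0.03, -0.92]
    - [0, 0, 0]
    - [0, 0, 0]
  turn:
    - [0.06, -1.29, 0]
    - [0.06, -1.29, 0]
    - [0.06, -1.29, 0]
    - [0.06, -1.29, 0]
    - [0.06, -1.29, 0]
    - [0.06, -1.29, 0]
    - [0, 0, 0]
    - [0, 0, 0]

```text
t: 6.05
ee_pos: [0.4025, -0.1543, 0.2763]
ee_rot: [1.964, 2.054, 0.397]
contact_force: [5.6, -6.5, -4.9]
width: 0.01
grip_force: 65.3
```

```bash
cat > g.py <<'E'
from h import *
from scipy.spatial.transform import Rotation as Ro
s=arm.observe();z=Ro.from_rotvec(s['ee_rot']).as_matrix()[:,2];g=np.array(s['ee_pos'])+.155*z
r=g-[.551,-.145,.09];print(s['t'],g.round(4),z.round(3),'r',np.hypot(r[0],r[2]),'q',np.arctan2(-r[0],r[2]),np.round(s['contact_force'],1),np.round(s['joint_pos'],2),s['width'],s['grip_force'])
E
python3 g.py
```

```text
6.05 [ 0.4611 -0.1527  0.1328] [ 0.378  0.011 -0.926] r 0.09955639445998725 q 1.1259360184882585 [ 5.6 -6.5 -4.9] [-0.58 -0.07 -0.75  0.57  0.22  0.99] 0.010000831728020125 65.28400897979736
```

>>> step_arm:
  delta_pos:
    - [-0.2, 0, -0.4]
    - [-0.1, 0, -0.3]
    - [0, 0, 0]
  turn:
    - [0, 0, 0]
    - [0, 0, 0]
    - [0, 0, 0]

```text
t: 6.35
ee_pos: [0.4, -0.1545, 0.2702]
ee_rot: [1.963, 2.054, 0.398]
contact_force: [2.4, -5.8, -0.1]
width: 0.0098
grip_force: 66.2
```

>>> step_arm:
  delta_pos:
    - [0, 0, 0]
    - [0, 0, 0]
    - [0, 0, 0]
    - [0, 0, 0]
    - [0, 0, 0]
  turn:
    - [0, 0, 0]
    - [0, 0, 0]
    - [0, 0, 0]
    - [0, 0, 0]
    - [0, 0, 0]
  grip: 0.5

```text
t: 6.85
ee_pos: [0.3986, -0.1523, 0.2681]
ee_rot: [1.968, 2.06, 0.402]
contact_force: [0.7, 0.3, -1.1]
width: 0.0426
grip_force: 0.0
```

```bash
python3 g.py
```

```text
6.85 [ 0.4567 -0.1495  0.1244] [ 0.375  0.018 -0.927] r 0.10040548351045481 q 1.2206438138946012 [ 0.7  0.3 -1.1] [-0.58 -0.07 -0.76  0.56  0.22  0.98] 0.04260400631740168 0.0
```

>>> step_arm:
  delta_pos:
    - [-0.8, 0, 2]
    - [-0.8, 0, 2]
    - [-0.8, 0, 2]
    - [0, 0, 3]
    - [0, 0, 3]
    - [0, 0, 3]
    - [0, 0, 0]
    - [0, 0, 0]
  turn:
    - [0, 0, 0]
    - [0, 0, 0]
    - [0, 0, 0]
    - [0, 0, 0]
    - [0, 0, 0]
    - [0, 0, 0]
    - [0, 0, 0]
    - [0, 0, 0]

```text
t: 7.65
ee_pos: [0.375, -0.1526, 0.4191]
ee_rot: [1.966, 2.059, 0.402]
contact_force: [-1.0, -0.1, -0.9]
width: 0.0429
grip_force: 0.0
```

Run:
```python
from h import *
print(arm.observe()['contact_force'])
a=cams.snapshot('side')[90:270,160:360]; b=cams.snapshot('scene')[130:310,130:330]
save('end',cv2.resize(np.hstack([a,b]),(800,360),interpolation=3))
```

```text
[-1.02305242 -0.08055641 -0.86963979]
```

View pics/end.png

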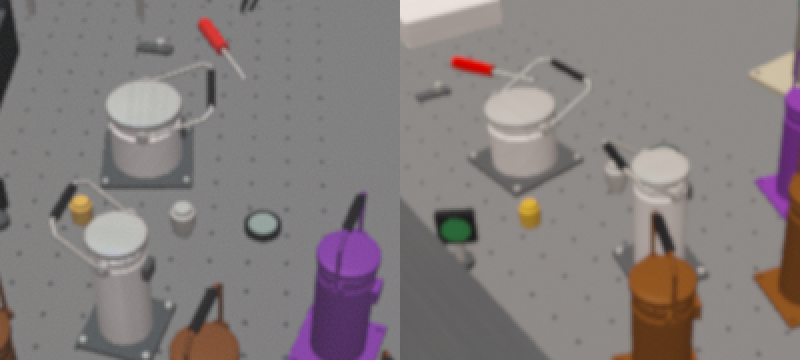

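The wide clasp now lies to the front: its sleeve is at crop (93,211) in the side half. The tall clasp still leans back. Before handing in, I'll check the wide angle from the pixels.

Run:
```python
from h import *
S,D=cams.calibration('scene'),cams.calibration('side')
print('obs side (136.5,265.5), scene (165,213.5)', tri((S,(165,213.5)),(D,(136.5,265.5))).round(3))
for q in (.8,1.,1.2):
    p=(.551-.1*np.sin(q),-.15,.09+.1*np.cos(q)); print(q,proj(D,p).round(1),proj(S,p).round(1))
```

```text
obs side (136.5,265.5), scene (165,213.5) [ 0.456 -0.151  0.121]
0.8 [123.3 256.6] [157.7 207.3]
1.0 [128.1 261.3] [161. 211.]
1.2 [133.5 264.8] [165.1 213.8]
```

The measured sleeve position matches the stop at 1.2 rad.

```bash
python3 -c "
from plant import order; print(order.finish_job())"
```

```text
the job is handed in; nothing more can be done
None
```

I sealed the wide, low canister: its clasp measured about 1.2 rad in the images, at the front stop, and the tall canister's clasp still leans back, open. The gripper was clear of everything at about 8 s when I handed the job in; `finish_job` returned no verdict.

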